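# Turn a tile sherd and open the lacquer for marking it

## Task

Get ready to mark the find: turn the tile sherd over, so that it leans on the little A-shaped wooden rest (on either slope) with its patterned face against the wood and its plain back showing, and let go of it. Then open the lacquer bottle: press its safety cap down, keep it down while twisting it anticlockwise to free it, and lift it straight up. Finish while still holding the cap upright and steady a few centimetres clear above the bottle's mouth, and leave the tape, brush and finds box where they are.

Things in the scene. Friction and masses are not known exactly. Their poses are not given: they have to be found in the camera images.
- sherd_mid (a point): Centre of the loose tile sherd, flat, 90 mm tall, 8 mm thick, top and bottom edges straight for 54 mm (about 80 mm wide with its broken flanks), 70-130 g. One face is white with a blue flower, the back plain clay. z stands out of the patterned face; y lies in the sherd, at the start down the slope to its lower edge; x along the ridge.
- rest_ridge (a point): Where the slopes' faces meet (74 mm up) at the middle of the fixed wooden A-shaped rest's ridge, rounded down to 70 mm. x along the ridge (110 mm long), y across it, z up. Two slopes at 60 degrees to the table fall to +y and -y. 62 mm down each slope a ledge square to it stands out 20 mm, for the sherd's edge to sit on (a seated sherd's centre is 17 mm down the slope and 4 mm out from it).
- cap_mid (a point): Centre (half-way up) of the loose white ribbed round cap, 53 mm across, 32 mm tall, 35 g; z up. Locked at the start on a spring (5 N, rising 0.7 N per mm). It can neither turn nor be pulled off until pressed 5 mm down (bottoms at 7 mm with 10 N). Held down, it turns anticlockwise seen from above, is free to lift after 45 to 75 degrees and stops at about 80.
- bottle_mouth (a point): Centre of the top of the amber lacquer bottle's neck, 125.5 mm above the table, hidden in the cap at the start (5.5 mm above the locked cap's centre); z up.
- rest: The rest itself, foot 120 x 110 mm; origin on the table under the ridge's middle, axes as for rest_ridge.
- bottle: The bottle, 72 mm across, fixed in a clamp block 100 x 100 mm and 38 mm high, so that it neither turns nor slides; origin on the table on its axis, z up. Under the locked cap's rim (104 mm above the table) there is free height of more than 14 mm before the shoulder.
- sherd: The whole sherd, its origin as sherd_mid, but axes those of the rest at the start (z up); use sherd_mid for the faces. It starts leaning on the rest's +y slope, patterned face out and up. Its top 28 mm stand beyond the ridge and can be pinched across the thickness by fingers pointing down along the slope.
- cap: The cap's body; origin at the centre of its lower rim, z up. Its yaw equals the bottle's when locked.
- tape_roll: Bystander: loose roll of paper tape lying flat, 90 mm across, 40 mm high; origin under its centre.
- finds_brush: Bystander: loose brush lying on the table, its handle roughly towards the robot; less than 40 mm high.
- finds_box: Bystander: loose open cardboard box, 75 x 75 x 35 mm; origin under its centre.
Things that resemble listed ones, but are neither listed nor needed, are in the scene too. Of the things shaped like the cap, the white one is meant. Leave any purple look-alike of the rest alone.

How it is judged:
On the way, in this order (a step that is already met when the one before it is completed fails the run):
1. the sherd leans on the rest, turned over (plain back outward and up), let go (angle between sherd_mid's own z axis and vertical between 1.92 and 2.27 rad and contact force between sherd and rest above 0.2 N and contact force between sherd and the fingers below 0.1 N and distance between sherd_mid and rest_ridge below 0.05 m and linear speed of sherd below 0.03 m/s), for 0.2 s.
2. the still locked cap is pressed down by more than 3.5 mm (z of cap_mid in the frame of bottle_mouth below -0.009 m and angle between the x axis of cap and the x axis of bottle, either way round below 0.25 rad), for 0.05 s.
3. the cap, still on the bottle, is twisted free (more than 35 degrees) (z of cap_mid in the frame of bottle_mouth below 0.012 m and horizontal distance between cap_mid and bottle_mouth below 0.006 m and angle between the x axis of cap and the x axis of bottle, either way round above 0.61 rad), for 0.05 s.
At the end, for the whole second after the job is handed in: Sherd on the rest, let go, still, patterned face to the wood (its normal 110-130 deg from up), centre within 50 mm of the ridge middle. Cap gripped, off the bottle, still, within 17 deg of upright, its centre 36-200 mm above the mouth and within 30 mm sideways of it (all of step 1 and z of cap_mid in the frame of bottle_mouth between 0.036 and 0.2 m and horizontal distance between cap_mid and bottle_mouth below 0.03 m and angle between cap_mid's own z axis and vertical below 0.3 rad and contact force between cap and the fingers above 1 N and contact force between cap and bottle below 0.1 N and linear speed of cap below 0.03 m/s); the arm keeps its last pose, push and grip.
It fails at once if tape roll moved by more than 30 mm (distance of tape_roll from where it was at the start of the episode above 0.03 m).
It fails at once if finds brush moved by more than 30 mm (distance of finds_brush from where it was at the start of the episode above 0.03 m).
It fails at once if finds box moved by more than 30 mm (distance of finds_box from where it was at the start of the episode above 0.03 m).
It also fails if it takes over 54 s, if anything falls off the work surface, if the arm or the gripper's body presses on something with over 40 N, if the wrist force passes 120 N, or if a joint passes its speed limit or range.

## Robot

A 6-joint arm with a two-finger parallel gripper is mounted at the origin on the work surface. World frame = base frame: x ahead of the robot, y to its left, z up, the work surface at z = 0. Lengths are in m, angles in rad, forces in N, time in s.
With the tool pointing down it reaches from about 0.4 to 0.825 m from the base axis. Payload 7 kg.
Tool frame: the origin (TCP) lies at the very end of the fingers, on their centre line; the grasp point (between the pads) lies 19 mm behind it (robot.grip_depth is the distance from the TCP to the grasp point, in m); x points along the fingers, z is the direction in which the jaws open and shut, and the axes are right-handed (so a half turn about x gives the same grasp; the last joint's range is limited). The gripper opens to 85 mm and grips with 20 to 120 N. Pads are 22 mm wide; open, the fingers measure 114 mm over their backs; the gripper's body (76 mm by 85 mm) begins 54 mm behind the grasp point. The pads swing forward as they close: fully open they stand 13 mm farther back than shut.
Start: joints at [-0.84, 0.359, 0.012, 0, -1.224, -0.288], TCP at [0.289, -0.61, 0.2] pointing down, gripper open.
Joint ranges: [-3.07, 3.07], [-1.43, 2.12], [-1.02, 1.25], [-3.03, 1.67], [-3.05, -0], [-3.03, 3.03]. Speed limits (rad/s): [2.39, 2.39, 3.01, 3.14, 3.14, 3.14].

## Interface

Orientations are given as a rotation vector (axis times angle).
In Python, from bench import robot gives the robot as it stands. The module is installed in compiled form; this text tells all that it offers.
- The arm moves only by the tool apply_moves, never from a script. Its argument "targets" is a list of rows, each an object with "xyz": the shift along the tool's x, y, z in cm, a list of three; "turn": the turn about the tool's x in degrees. In form: [{"xyz": [tx, ty, tz], "turn": turn}, ...]. A call has 1 to 5 rows; each row shifts and turns the commanded pose from where the row before left it, along the tool's axes as they then stand; what a row does not reach is not made up. A row lasts 1/8 s, in which the tool goes at most 62.5 mm and 10.7 degrees, less where a joint would pass 70% of its speed; a pose out of reach is approached as far as the arm can. A call with a gripper value outside its range is refused whole. "claw" is the closure, from 0 (fully open) to 1 (shut), set as the call begins (left out, the last holds). The fingers move at their own pace and stop on an object; "force" is the grip in N (left out, the last holds). Time passes only in rows, so rows that do not move let the fingers close. It gives the time, the measured TCP pose, the force and the opening at its end, in the units of the state.
- robot.read_state(): the state, without advancing time (a new reading comes with each control period).
- robot.get_image(name): name is "scene" or "top" or "wrist"; returns the picture (420x560x3 uint8, red, green, blue); there is no depth.
- robot.camera_params(name): a dict with "fx", "fy", "cx", "cy" (pixels), "view" (4x4, takes a point from world to camera coordinates); the wrist camera has in their place "tool_from_camera" (4x4, takes a point from camera to tool coordinates, whose origin is the TCP and whose axes are the tool frame's). Camera axes: x right, y up, looking along -z (the intrinsics and any distortion apply to the point x, -y, -z); pixel columns grow to the right and rows downward; lengths in m; the calibration is good to about 2 mm. A picture is of the moment at which its call begins: read the wrist's pose just before it. camera_params takes no time and is no camera call.
- robot.sign_off(): hands the job in, once; it reports no verdict.
The state is a dict: "clock": time; "joints": joint angles; "joint_velocities": joint speeds; "tau": joint torques, N m; "tool_pos": TCP position; "eef_rot": TCP orientation; "force": force on the tool from outside, world axes, zero at the start; "wrist_torque": the same for the moment, N m; "gripper_width": finger opening in m.
Only numpy, scipy, OpenCV 4.12 (cv2) and the standard library are available. Lean on these libraries where they do the work, as an engineer would, in place of code of your own. Each camera call takes 0.05 s, during which the arm holds its last target.

## Working session

There is one attempt and no reset: what is moved stays moved. The work goes in short steps, Python scripts to look and compute and a tool call to move; the robot and the scene stay as the last step left them, time stands still between calls to the robot, and variables do not carry over. Pictures are saved under pics/ and viewed, and the job is handed in when it is done.

Besides the shell and the picture viewer there is one more tool, called after "Emit:" as a command line: name --argument value ..., lists and objects as JSON in quotes. apply_moves: Moves the arm, as the interface text tells. Its arguments: {"type":"object","properties":{"targets":{"type":"array"},"claw":{"type":"number"},"force":{"type":"number"}},"required":["targets"]}

```bash
mkdir -p pics; ls
python3 - <<'E'
from bench import robot
import cv2
s=robot.read_state();print(s)
for n in("scene","top","wrist"):
    cv2.imwrite(f"pics/{n}0.png",robot.get_image(n)[:,:,::-1]);print(n,robot.camera_params(n))
E
```

```text
pics
{'clock': 0.0, 'joints': array([-8.39906539e-01,  3.59397875e-01,  1.10471158e-02, -3.44341123e-04,
       -1.22409963e+00, -2.88094432e-01]), 'joint_velocities': array([-3.80501772e-04,  1.54573832e-03,  2.89507779e-06, -3.90210011e-04,
        1.59197561e-03,  2.71212211e-03]), 'tau': array([-1.05113038e-03, -5.83313549e+01,  2.93417305e+01,  6.93702847e+00,
       -6.20239007e-03, -2.68384423e-05]), 'tool_pos': array([ 0.28894816, -0.60942981,  0.19895256]), 'eef_rot': array([-1.52578854,  0.96541292,  1.52850513]), 'force': array([ 0.01090802, -0.06526713,  0.12808535]), 'wrist_torque': array([-0.03890534, -0.04621498,  0.04499747]), 'gripper_width': 0.08552547492677491}
scene {'fx': 477.66117658009256, 'fy': 477.66117658009256, 'cx': 274.1123723001885, 'cy': 209.26666403809816, 'view': array([[-0.02696611,  0.99955353, -0.01286715,  0.00786013],
       [-0.86095211, -0.01668216,  0.5084124 ,  0.41832257],
       [ 0.50797076,  0.02478791,  0.86101758, -1.23445683],
       [ 0.        ,  0.        ,  0.        ,  1.        ]])}
top {'fx': 438.02797684714034, 'fy': 438.02797684714034, 'cx': 282.5676440798209, 'cy': 201.66744020921422, 'view': array([[ 0.00242371, -0.99998365,  0.00517902, -0.0114678 ],
       [ 0.99540473,  0.00290832,  0.09571293, -0.52047234],
       [-0.09572643,  0.00492324,  0.99539551, -0.83777939],
       [ 0.        ,  0.        ,  0.        ,  1.        ]])}
wrist {'fx': 325.166008635209, 'fy': 325.166008635209, 'cx': 284.3230698918717, 'cy': 212.3297832469088, 'tool_from_camera': array([[ 5.44968538e-04,  2.79500408e-01, -9.60145419e-01,
        -1.74461836e-01],
       [-2.09067763e-04,  9.60145572e-01,  2.79500334e-01,
         7.00673903e-02],
       [ 9.99999830e-01,  4.84165665e-05,  5.81683654e-04,
         7.87773599e-04],
       [ 0.00000000e+00,  0.00000000e+00,  0.00000000e+00,
         1.00000000e+00]])}
```

View pics/scene0.png

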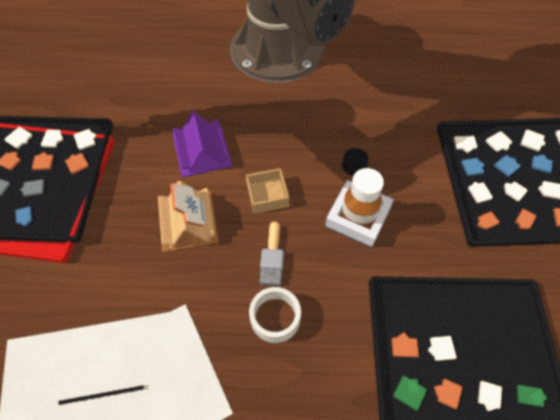

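View pics/top0.png

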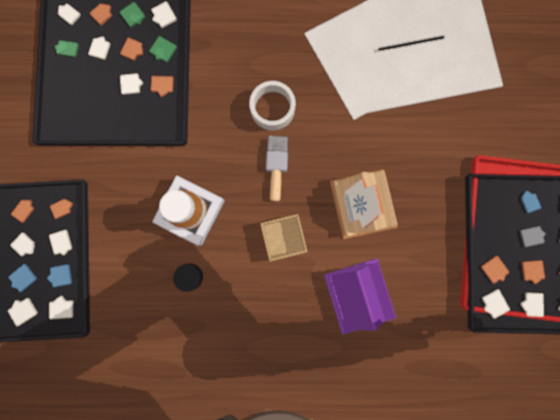

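View pics/wrist0.png

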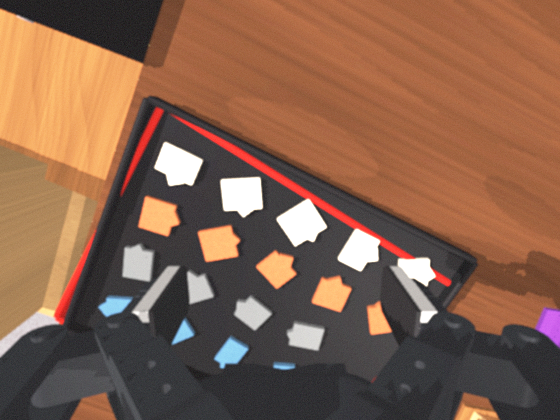

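The scene picture shows these candidates:
- **Rest:** wooden at scene (187,217) / top (363,205). The purple look-alike at scene (200,145) / top (360,297) is to be left alone.
- **Sherd:** on the wooden rest with the flower showing, at scene (190,203). The flat sherds in the trays are not meant.
- **Cap:** white, on the amber bottle, at scene (367,184) / top (177,207). The black disc at scene (355,161) / top (188,277) is a decoy, and the tape roll at scene (275,314) is another round white thing.

I choose the wooden rest, the flower sherd and the white cap, and will check them in close crops.

```bash
cat > h.py <<'E'
import numpy as np, cv2
from scipy.spatial.transform import Rotation as R
from bench import robot
def cam(n,st=None):
    p=robot.camera_params(n)
    if n=="wrist":
        st=st or robot.read_state()
        T=np.eye(4);T[:3,:3]=R.from_rotvec(st["eef_rot"]).as_matrix();T[:3,3]=st["tool_pos"]
        v=np.linalg.inv(T@p["tool_from_camera"])
    else: v=p["view"]
    return p,np.array(v)
def ray(c,u,v):
    p,V=c;d=np.array([(u-p["cx"])/p["fx"],-(v-p["cy"])/p["fy"],-1.])
    C=np.linalg.inv(V);return C[:3,3],C[:3,:3]@d
def onz(c,u,v,z):
    o,d=ray(c,u,v);return o+d*(z-o[2])/d[2]
def proj(c,P):
    p,V=c;q=V[:3,:3]@np.array(P)+V[:3,3];return np.array([p["cx"]+p["fx"]*q[0]/-q[2],p["cy"]-p["fy"]*q[1]/-q[2]])
def two(c1,a,c2,b):
    o1,d1=ray(c1,*a);o2,d2=ray(c2,*b);d1/=np.linalg.norm(d1);d2/=np.linalg.norm(d2)
    t=np.linalg.lstsq(np.c_[d1,-d2],o2-o1,rcond=None)[0];p,q=o1+t[0]*d1,o2+t[1]*d2
    return (p+q)/2,np.linalg.norm(p-q)
def crop(im,x,y,w,hh,k,f):
    cv2.imwrite(f,cv2.resize(im[y:y+hh,x:x+w],None,fx=k,fy=k,interpolation=cv2.INTER_CUBIC))
E
python3 - <<'E'
from h import *
s=cv2.imread("pics/scene0.png");t=cv2.imread("pics/top0.png")
a=cv2.resize(s[165:265,140:240],(400,400),interpolation=2);b=cv2.resize(t[155:255,310:410],(400,400),interpolation=2)
cv2.imwrite("pics/c_rest.png",np.hstack([a,b]))
a=cv2.resize(s[150:250,315:415],(400,400),interpolation=2);b=cv2.resize(t[160:260,140:240],(400,400),interpolation=2)
cv2.imwrite("pics/c_cap.png",np.hstack([a,b]))
print(R.from_rotvec(robot.read_state()["eef_rot"]).as_matrix().round(3))
E
```

```text
[[-0.001 -0.904 -0.428]
 [ 0.001 -0.428  0.904]
 [-1.     0.     0.001]]
```

View pics/c_rest.png

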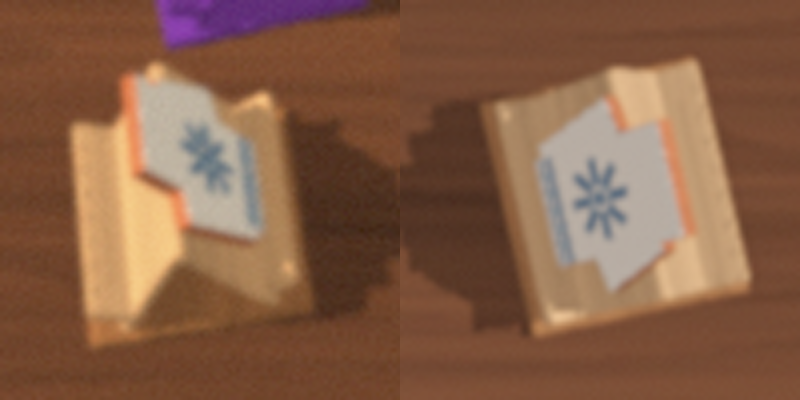

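View pics/c_cap.png

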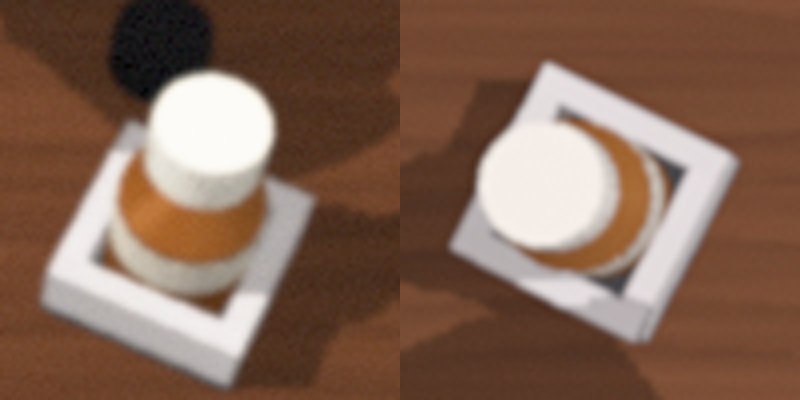

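The crops confirm the wooden rest with the flower sherd (lower edge to the left in top, towards world +y) and the white ribbed cap on the amber bottle. Rough positions come next.

Run:
```python
from h import *
T=cam("top");S=cam("scene")
c=[onz(T,310+u/4,155+v/4,0.008) for u,v in[(85,105),(295,60),(350,290),(130,335)]]
for p in c: print(p.round(4))
print("sides",[np.linalg.norm(c[i]-c[i-1]).round(4) for i in range(4)],np.mean(c,0).round(4))
# sherd corners top edge (upper-left.. ) both views
for n,a,b in [("sherd top edge far?",(140+125/4,165+80/4),(310+270/4,155+240/4))]: pass
fl=two(S,(140+207/4,165+152/4),T,(310+200/4,155+198/4));print("flower",fl)
# cap top ellipse via white mask
for n,C,roi in(("scene",S,(345,165,45,50)),("top",T,(155,185,45,45))):
    im=cv2.imread(f"pics/{n}0.png");x,y,w,h=roi
    g=im[y:y+h,x:x+w].min(2);m=(g>(200)).astype(np.uint8)
    cs=max(cv2.findContours(m,0,1)[0],key=cv2.contourArea);e=cv2.fitEllipse(cs);print(n,e,onz(C,e[0][0]+x,e[0][1]+y,.136).round(4))
for u,v in [(547,62),(738,160),(645,340),(450,245)]: print(onz(T,140+(u-400)/4,160+v/4,.038).round(4))
```

```text
[ 0.5638 -0.1083  0.008 ]
[ 0.5872 -0.2149  0.008 ]
[ 0.4709 -0.2402  0.008 ]
[ 0.4482 -0.1298  0.008 ]
sides [np.float64(0.1176), np.float64(0.1091), np.float64(0.119), np.float64(0.1126)] [ 0.5175 -0.1733  0.008 ]
flower (array([ 0.51179892, -0.15421088,  0.06283228]), np.float64(0.0030255158128068846))
scene ((21.37359619140625, 17.12921905517578), (25.53968620300293, 31.68291664123535), 65.6484146118164) [0.5064 0.1729 0.136 ]
top ((23.163726806640625, 17.358749389648438), (30.200435638427734, 42.08662796020508), 49.545894622802734) [0.5081 0.1693 0.136 ]
[0.5699 0.1963 0.038 ]
[0.5222 0.1026 0.038 ]
[0.4352 0.1459 0.038 ]
[0.4806 0.2407 0.038 ]
```

Emit:
apply_moves --targets '[{"xyz": [-2.5, 0, 0], "turn": 7}, {"xyz": [-2.5, 0, 0], "turn": 7}, {"xyz": [0, -3.4, 4.4], "turn": 0}, {"xyz": [0, -3.4, 4.4], "turn": 0}, {"xyz": [0, -3.4, 4.4], "turn": 0}]'

```text
clock: 0.78
tool_pos: [0.3635, -0.4589, 0.2496]
eef_rot: [-1.353, 1.109, 1.354]
force: [0.9, 0.3, -0.0]
gripper_width: 0.0855
```

Emit:
apply_moves --targets '[{"xyz": [0, -3.4, 4.4], "turn": 0}, {"xyz": [0, -3.4, 4.4], "turn": 0}, {"xyz": [0, -3.4, 4.4], "turn": 0}, {"xyz": [0, -3.4, 4.4], "turn": 0}, {"xyz": [0, -3.4, 4.4], "turn": 0}]'

```text
clock: 1.4
tool_pos: [0.4869, -0.2094, 0.2499]
eef_rot: [-1.354, 1.109, 1.354]
force: [1.1, -0.2, 0.5]
gripper_width: 0.0854
```

Emit:
apply_moves --targets '[{"xyz": [0, -3.4, 4.4], "turn": 0}, {"xyz": [0, 0, 0], "turn": 0}]'

```text
clock: 1.65
tool_pos: [0.5123, -0.1583, 0.2495]
eef_rot: [-1.357, 1.106, 1.357]
force: [-0.2, -0.8, -0.0]
gripper_width: 0.0854
```

Run:
```python
from h import *
s=robot.read_state();print(s["clock"],s["tool_pos"],s["joints"].round(2));print(R.from_rotvec(s["eef_rot"]).as_matrix().round(3))
np.save("w1.npy",cam("wrist",s)[1])
cv2.imwrite("pics/w1.png",robot.get_image("wrist")[:,:,::-1])
```

```text
1.65 [ 0.51230907 -0.15833313  0.24954299] [ 0.07  0.1  -0.21 -0.   -1.26 -1.43]
[[-0.    -0.98  -0.201]
 [ 0.    -0.201  0.98 ]
 [-1.     0.     0.   ]]
```

View pics/w1.png

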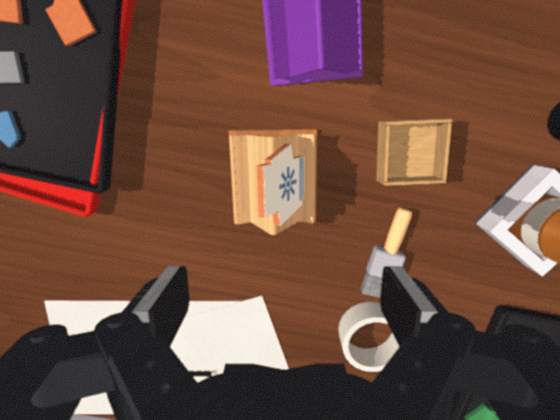

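Run:
```python
from h import *
im=cv2.imread("pics/w1.png"); crop(im,215,115,120,130,4.5,"pics/w1c.png")
```

```text
(no output)
```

View pics/w1c.png

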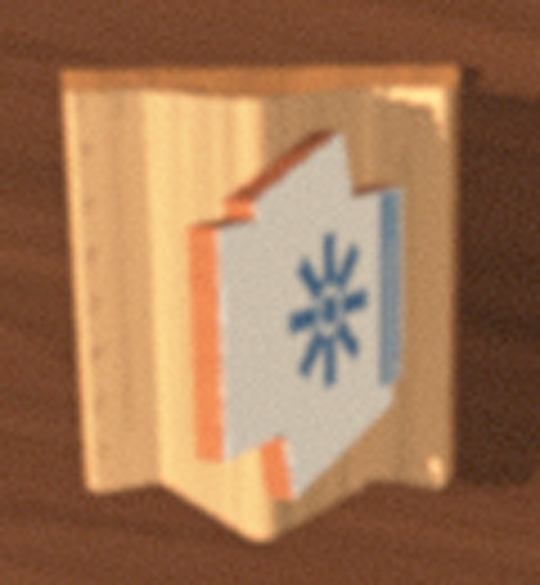

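Run:
```python
from h import *
W=(robot.camera_params("wrist"),np.load("w1.npy"));f=lambda u,v:(215+u/4.5,115+v/4.5)
a=onz(W,*f(263,540),.07);b=onz(W,*f(266,93),.07);print(a,b,np.linalg.norm(a-b),(a+b)/2,np.degrees(np.arctan2(*(a-b)[1::-1])))
T=cam("top");
print("foot",[onz(W,*f(*q),.0)[:2].round(4) for q in[(62,85),(458,85),(445,488),(92,490)]])
# top ridge ends in top cam
for p in (a,b,(a+b)/2): print(proj(T,p))
m=(a+b)/2
for q,z in [((218,228),.102),((225,460),.102),((190,228),.098),((198,460),.098),((330,313),.063)]:
    p=onz(W,*f(*q),z); print(q,p.round(4))
```

```text
[ 0.57354362 -0.15774434  0.07      ] [ 0.46343216 -0.17856353  0.07      ] 0.1120623608159765 [ 0.51848789 -0.16815394  0.07      ] 10.706738514062268
foot [array([ 0.4768, -0.2367]), array([ 0.4544, -0.1273]), array([ 0.5716, -0.1039]), array([ 0.5939, -0.2092])]
[361.2775755 171.5307671]
[373.35601277 230.20488733]
[367.27828893 200.68077826]
(218, 228) [ 0.4921 -0.1827  0.102 ]
(225, 460) [ 0.5443 -0.1713  0.102 ]
(190, 228) [ 0.494  -0.1889  0.098 ]
(198, 460) [ 0.5468 -0.1775  0.098 ]
(330, 313) [ 0.5134 -0.1526  0.063 ]
```

The picture shows the ridge ends at (273,235) and (274,136), 112 mm apart at z=70, which matches the given 110. The sherd's top edge is at about (264,166) to (265,217), 53 mm long, which matches 54. Descending astride the sherd's top.

Emit:
apply_moves --targets '[{"xyz": [5.5, -0.4, -1.6], "turn": 0}, {"xyz": [5.5, 0, 0], "turn": 0}, {"xyz": [0, 0, 0], "turn": 0}, {"xyz": [0, 0, 0], "turn": 0}]' --claw 0.5 --force 30

```text
clock: 2.2
tool_pos: [0.5192, -0.1772, 0.142]
eef_rot: [-1.355, 1.108, 1.352]
force: [0.5, 0.3, 0.2]
gripper_width: 0.0426
```

Run:
```python
from h import *
s=robot.read_state();print(s["clock"],s["tool_pos"],s["gripper_width"])
cv2.imwrite("pics/w2.png",robot.get_image("wrist")[:,:,::-1])
crop(cv2.imread("pics/w2.png"),120,100,320,260,2.4,"pics/w2c.png")
```

```text
2.2 [ 0.51916105 -0.17715865  0.1419504 ] 0.04264588882189383
```

View pics/w2c.png

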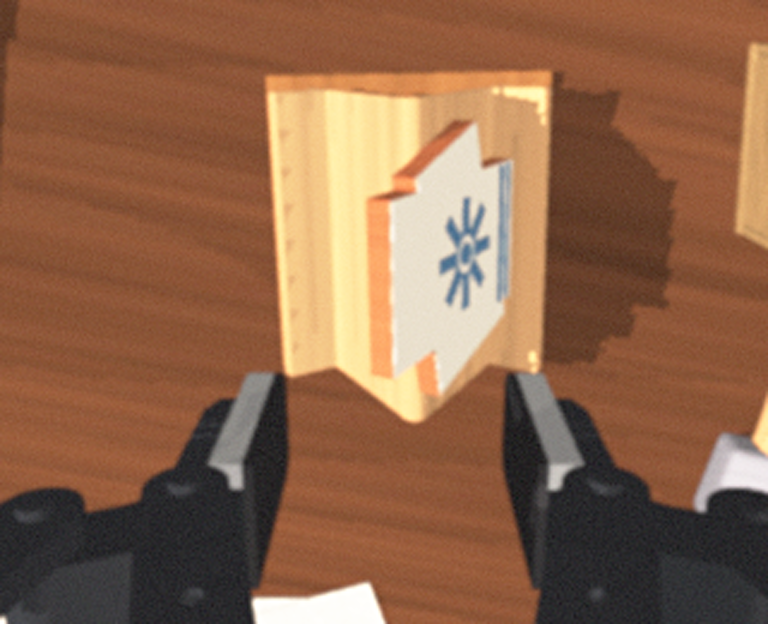

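Emit:
apply_moves --targets '[{"xyz": [3, 0, 0], "turn": 0}, {"xyz": [3, 0, 0], "turn": 0}, {"xyz": [0, 0, 0], "turn": 0}, {"xyz": [0, 0, 1], "turn": 0}, {"xyz": [0, 0, 0.5], "turn": 0}]'

```text
clock: 2.88
tool_pos: [0.5163, -0.1609, 0.0818]
eef_rot: [-1.356, 1.106, 1.352]
force: [0.5, -0.2, -0.2]
gripper_width: 0.0427
```

Emit:
apply_moves --targets '[{"xyz": [0, 0, 0.5], "turn": 0}, {"xyz": [0, 0, 0.5], "turn": 0}, {"xyz": [0, 0, 0.5], "turn": 0}, {"xyz": [0, 0, 0], "turn": 0}]'

```text
clock: 3.38
tool_pos: [0.5122, -0.1465, 0.0799]
eef_rot: [-1.354, 1.108, 1.354]
force: [0.9, 0.1, -1.5]
gripper_width: 0.0426
```

Run:
```python
from h import *
s=robot.read_state();print(s["clock"],s["tool_pos"],s["gripper_width"],s["force"])
d=s["tool_pos"]-[.518,-.169,0];print("rel y",d[:2]@[-.2,.98],"x",d[:2]@[.98,.2])
a=robot.get_image("wrist")[:,:,::-1];b=robot.get_image("scene")[:,:,::-1]
a=cv2.resize(a[100:400,130:430],(400,400));b=cv2.resize(b[130:280,120:270],(400,400))
cv2.imwrite("pics/w3.png",np.hstack([a,b]))
```

```text
3.375 [ 0.51223908 -0.14647362  0.0799394 ] 0.042567995192892755 [ 0.90185012  0.08116167 -1.49919658]
rel y 0.02322803617453098 x -0.0011404270215060056
```

View pics/w3.png

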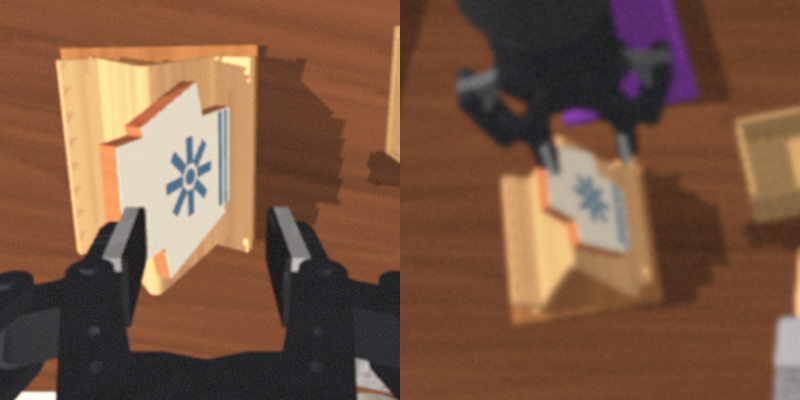

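Run:
```python
from h import *
s=robot.read_state();S=cam("scene");W=cam("wrist");T=cam("top");p=s["tool_pos"];z=R.from_rotvec(s["eef_rot"]).as_matrix()[:,2]
w=s["gripper_width"]/2
for k in(-w,0,w):
  q=p+k*z; a=proj(S,q);b=proj(W,q); print("scene crop",(a-[120,130])*2.667+[400,0],"wrist crop",(b-[130,100])*1.333,"top",proj(T,q))
for n,q in(("ridge",[.518,-.169,.07]),("topedge",[.518,-.177,.102])):
  a=proj(S,q);b=proj(W,q); print(n,(a-[120,130])*2.667+[400,0],(b-[130,100])*1.333)
```

```text
scene crop [565.61763931 187.49982583] wrist crop [154.05498602 193.03667602] top [368.15345225 201.209232  ]
scene crop [595.63152231 182.93364211] wrist crop [203.66143054 193.03758915] top [356.81784452 203.45702534]
scene crop [625.53813601 178.38377789] wrist crop [253.27472612 193.0385024 ] top [345.46799046 205.70764366]
ridge [566.13739059 196.43088187] [153.38372983 187.32316396]
topedge [546.52927247 172.43550823] [123.00284481 213.80672423]
```

Run:
```python
from h import *
s=robot.read_state();S=cam("scene");W=cam("wrist");p=s["tool_pos"];z=R.from_rotvec(s["eef_rot"]).as_matrix()[:,2]
w=s["gripper_width"]/2
for dz in(0,.005,.01,.015):
 for k in(-w,w):
  q=p+k*z+[0,0,dz]; a=proj(S,q);b=proj(W,q); print(dz,"scene crop",(a-[120,130])*2.667+[400,0],"wrist crop",(b-[130,100])*1.333)
for n,q in(("flower",[.5134,-.1526,.063]),("te1",[.4921,-.1827,.102]),("te2",[.5443,-.1713,.102])):
  a=proj(S,q);b=proj(W,q); print(n,(a-[120,130])*2.667+[400,0],(b-[130,100])*1.333)
a=robot.get_image("wrist")[:,:,::-1];b=robot.get_image("scene")[:,:,::-1]
cv2.imwrite("pics/w4a.png",cv2.resize(a[160:320,180:360],None,fx=4,fy=3.7,interpolation=2));cv2.imwrite("pics/w4b.png",cv2.resize(b[140:250,150:240],None,fx=5,fy=5,interpolation=2))
```

```text
0 scene crop [565.61763931 187.49982583] wrist crop [154.05498602 193.03667602]
0 scene crop [625.53813601 178.38377789] wrist crop [253.27472612 193.0385024 ]
0.005 scene crop [564.35711917 183.80018247] wrist crop [152.68807895 197.49884981]
0.005 scene crop [624.56674534 174.65412154] wrist crop [254.51980729 197.50135676]
0.01 scene crop [563.08452418 180.0650993 ] wrist crop [151.24726276 202.20229486]
0.01 scene crop [623.58608306 170.88886678] wrist crop [255.83222022 202.20555431]
0.015 scene crop [561.79968003 176.29406464] wrist crop [149.72637643 207.16712332]
0.015 scene crop [622.59601577 167.08750151] wrist crop [257.21757847 207.17121621]
flower [591.16367144 196.38344374] [191.23079852 179.37097668]
te1 [543.36536134 141.35469233] [117.81396174 147.15301151]
te2 [549.71297627 204.96158256] [127.59987711 275.61909926]
```

View pics/w4a.png

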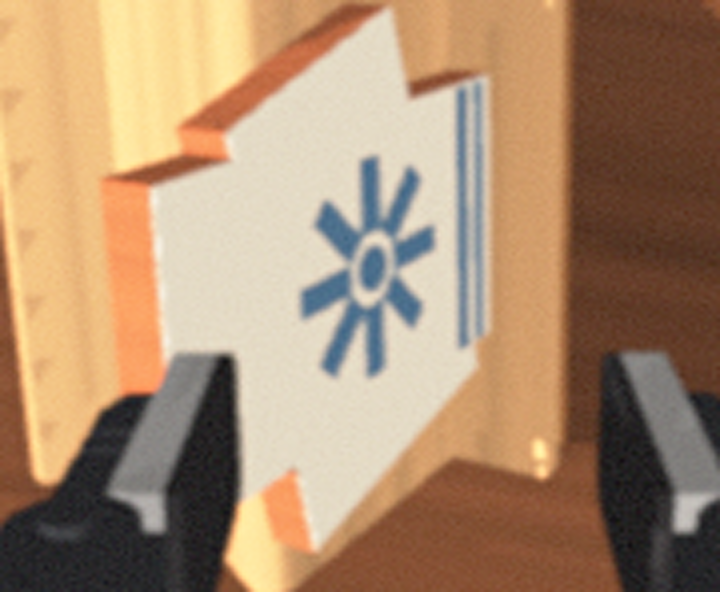

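View pics/w4b.png

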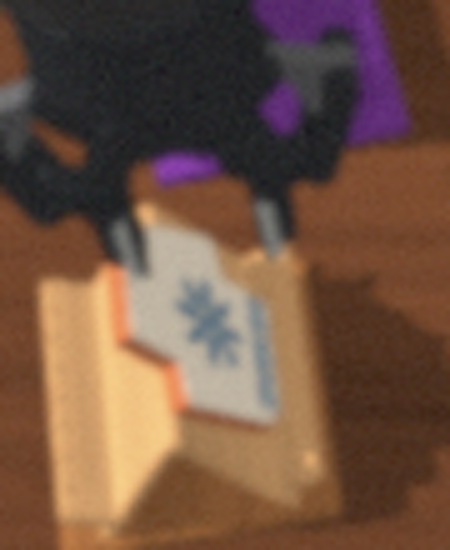

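The left finger is over the patterned face. With the jaws half open the tips sit about 18 mm higher than the TCP and skimmed over the sherd, which has not moved: the flower is 3 crop pixels (under 2 mm) from where it was predicted. I'll lift, go back and come in lower.

Emit:
apply_moves --targets '[{"xyz": [-3, 0, 0], "turn": 0}, {"xyz": [0, 0, -1.7], "turn": 0}, {"xyz": [0, 0, -1.7], "turn": 0}, {"xyz": [2.5, 0, 0], "turn": 0}, {"xyz": [2.5, 0, 0], "turn": 0}]'

```text
clock: 4.2
tool_pos: [0.5186, -0.1813, 0.0585]
eef_rot: [-1.352, 1.11, 1.353]
force: [1.2, 0.5, -0.6]
gripper_width: 0.0424
```

Emit:
apply_moves --targets '[{"xyz": [0, 0, 0], "turn": 0}, {"xyz": [0, 0, 0], "turn": 0}]'

```text
clock: 4.45
tool_pos: [0.5192, -0.1807, 0.0602]
eef_rot: [-1.354, 1.109, 1.354]
force: [0.1, -0.2, -0.4]
gripper_width: 0.0426
```

```bash
cat > look.py <<'E'
import sys
from h import *
s=robot.read_state();print(s["clock"],s["tool_pos"].round(4),s["gripper_width"].round(4),s["force"].round(2))
d=s["tool_pos"]-[.518,-.169,0];print("rel y",d[:2]@[-.2,.98],"x",d[:2]@[.98,.2])
a=robot.get_image("wrist")[:,:,::-1];b=robot.get_image("scene")[:,:,::-1]
a=cv2.resize(a[100:360,130:430],(450,390),interpolation=2);b=cv2.resize(b[130:260,130:240],(330,390),interpolation=2)
cv2.imwrite(f"pics/{sys.argv[1]}.png",np.hstack([a,b]))
E
python3 look.py l1
```

```text
Traceback (most recent call last):
  File "look.py", line 3, in <module>
    s=robot.read_state();print(s["clock"],s["tool_pos"].round(4),s["gripper_width"].round(4),s["force"].round(2))
                                                                 ^^^^^^^^^^^^^^^^^^^^^^^^
AttributeError: 'float' object has no attribute 'round'
```

```bash
sed -i 's/s\["gripper_width"\].round(4)/s["gripper_width"]/' look.py; python3 look.py l1
```

```text
4.45 [ 0.5192 -0.1807  0.0602] 0.0425921287000243 [ 0.05 -0.23 -0.36]
rel y -0.011733962209378352 x -0.0011706249388360214
```

View pics/l1.png

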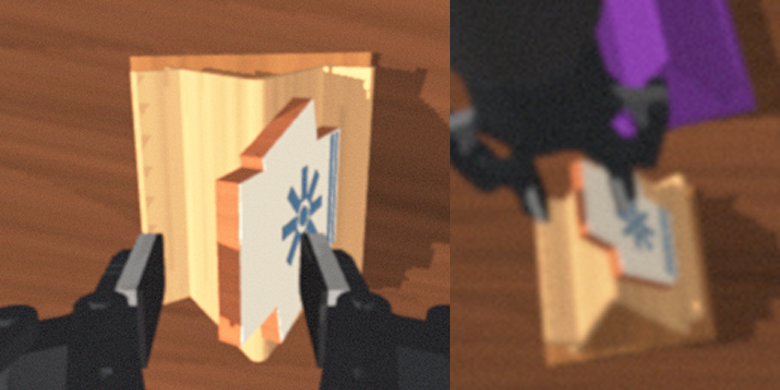

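The fingers now straddle the sherd, left finger behind it at (145,240) and right finger in front at (315,240). Pushing it upright.

Emit:
apply_moves --targets '[{"xyz": [0, 0, 1], "turn": 0}, {"xyz": [0, 0, 0.7], "turn": 0}, {"xyz": [0, 0, 0.7], "turn": 0}, {"xyz": [0, 0, 0.7], "turn": 0}, {"xyz": [0, 0, 0], "turn": 0}]'

```text
clock: 5.18
tool_pos: [0.5128, -0.1492, 0.06]
eef_rot: [-1.355, 1.108, 1.354]
force: [0.0, -1.0, 1.0]
gripper_width: 0.0428
```

```bash
python3 look.py l2
```

```text
5.175 [ 0.5128 -0.1492  0.06  ] 0.042843040563537826 [ 0.03 -1.01  1.03]
rel y 0.020469342612750196 x -0.0011419242235569359
```

View pics/l2.png

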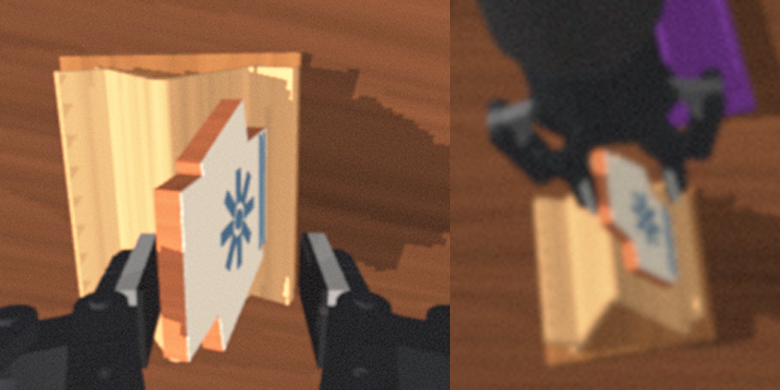

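The sherd is tipping upright between the fingers, back edge against the left pad. Closing partly, then on to vertical.

Emit:
apply_moves --targets '[{"xyz": [-0.5, 0, 0.3], "turn": 0}, {"xyz": [0, 0, 0.4], "turn": 0}, {"xyz": [0, 0, 0.3], "turn": 0}, {"xyz": [0, 0, 0], "turn": 0}]' --claw 0.72

```text
clock: 5.78
tool_pos: [0.5108, -0.1397, 0.0649]
eef_rot: [-1.354, 1.109, 1.354]
force: [0.8, -0.2, -0.3]
gripper_width: 0.0237
```

```bash
python3 look.py l3
```

```text
5.775 [ 0.5108 -0.1397  0.0649] 0.0236847200640525 [ 0.83 -0.23 -0.34]
rel y 0.030099872910546357 x -0.0011781899011784067
```

View pics/l3.png

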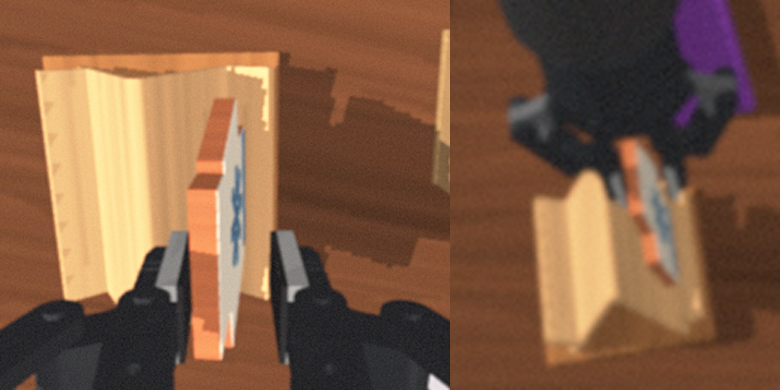

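Emit:
apply_moves --targets '[{"xyz": [-0.5, 0, 0], "turn": 0}, {"xyz": [0, 0, 0], "turn": 0}, {"xyz": [0, 0, 0], "turn": 0}, {"xyz": [0, 0, 0], "turn": 0}]' --claw 1 --force 40

```text
clock: 6.38
tool_pos: [0.5108, -0.14, 0.0698]
eef_rot: [-1.354, 1.109, 1.354]
force: [-0.4, -0.2, -1.2]
gripper_width: 0.0067
```

Emit:
apply_moves --targets '[{"xyz": [-1, 0, 0], "turn": 0}, {"xyz": [-2, 0, 0], "turn": 0}, {"xyz": [-3, 0, 0], "turn": 0}, {"xyz": [-3, 0, 0], "turn": 0}, {"xyz": [0, 0, 0], "turn": 0}]'

```text
clock: 7.0
tool_pos: [0.5127, -0.14, 0.1631]
eef_rot: [-1.357, 1.105, 1.35]
force: [1.3, 0.4, -1.5]
gripper_width: 0.0067
```

```bash
python3 look.py l4
```

```text
7.0 [ 0.5127 -0.14    0.1631] 0.006725114988115047 [ 1.33  0.41 -1.53]
rel y 0.029442999390786723 x 0.000558546907547041
```

View pics/l4.png

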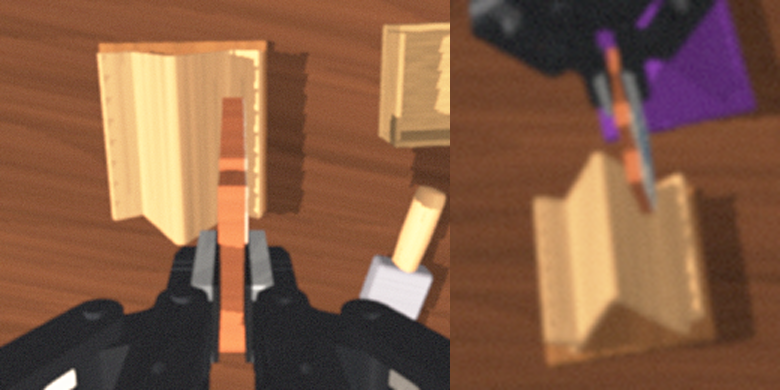

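The sherd is held upright between the pads at (232,260), patterned face to the right (+y). Crossing over the ridge to the other slope and lowering.

Emit:
apply_moves --targets '[{"xyz": [0, 0, -2.2], "turn": 0}, {"xyz": [0, 0, -2.2], "turn": 0}, {"xyz": [0, 0, -2.2], "turn": 0}, {"xyz": [0, 0, 0], "turn": 0}, {"xyz": [0, 0, 0], "turn": 0}]'

```text
clock: 7.72
tool_pos: [0.5232, -0.2044, 0.1591]
eef_rot: [-1.352, 1.11, 1.355]
force: [0.5, -0.2, -0.3]
gripper_width: 0.0071
```

```bash
python3 look.py l5; python3 -c "
from h import *
S=cam('scene');p=robot.read_state()['tool_pos']
for d in (-.040,-.045,-.05): q=p+[0,0,d]; print((proj(S,q)-[130,130])*3+[450,0])
u=np.array([.98,.2,0]);print([((proj(S,p+[0,0,-.045]+k*u)-[130,130])*3+[450,0]).round() for k in(-.027,.027)])
for y in(-.031,-.048): print(((proj(S,np.array([.518,-.169,.0 ])+u*.055+y*np.array([-.2,.98,0])+[0,0,.0203+(-.031-y)*.577])-[130,130])*3+[450,0]))
"
```

```text
7.725 [ 0.5232 -0.2044  0.1591] 0.007055424784983888 [ 0.53 -0.25 -0.33]
rel y -0.03576609251072567 x -0.001947937731904794
[533.65779299 185.53844161]
[535.4787854  189.95892224]
[537.2819457  194.33611522]
[array([533., 154.]), array([538., 227.])]
[579.23604305 339.60854353]
[549.68645765 337.04245891]
```

View pics/l5.png

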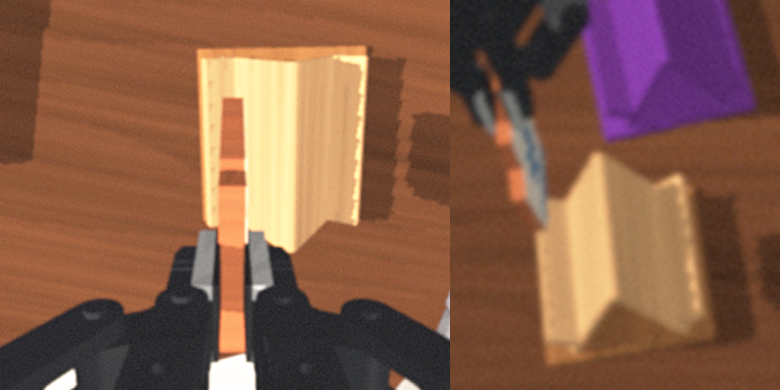

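Emit:
apply_moves --targets '[{"xyz": [3, 0, -0.1], "turn": 0}, {"xyz": [3, 0, 0], "turn": 0}, {"xyz": [2, 0, 0], "turn": 0}, {"xyz": [0, 0, 0], "turn": 0}, {"xyz": [0, 0, 0], "turn": 0}]'

```text
clock: 8.45
tool_pos: [0.5248, -0.2055, 0.0809]
eef_rot: [-1.355, 1.108, 1.353]
force: [0.1, -0.3, -0.5]
gripper_width: 0.007
```

```bash
python3 look.py l6
```

```text
8.45 [ 0.5248 -0.2055  0.0809] 0.0069890165348375265 [ 0.13 -0.29 -0.52]
rel y -0.037089374604307564 x -0.0006493665527848398
```

View pics/l6.png

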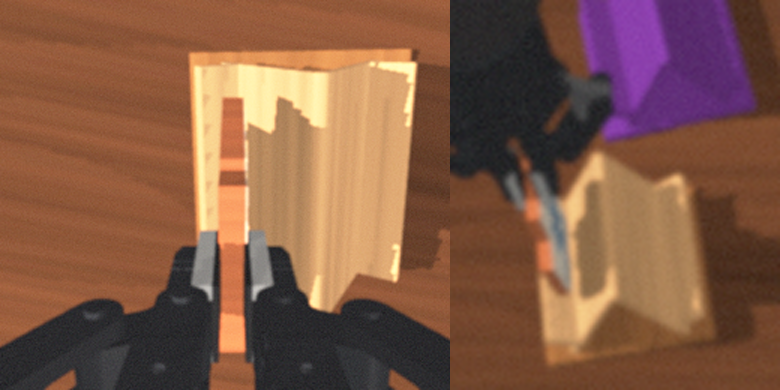

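Emit:
apply_moves --targets '[{"xyz": [0.3, 0, 0], "turn": 0}, {"xyz": [0.2, 0, 0], "turn": 0}, {"xyz": [0.1, 0, 0], "turn": 0}, {"xyz": [0, 0, 0], "turn": 0}]'

```text
clock: 9.05
tool_pos: [0.524, -0.2057, 0.0738]
eef_rot: [-1.354, 1.109, 1.354]
force: [0.2, -1.1, -0.1]
gripper_width: 0.0066
```

Emit:
apply_moves --targets '[{"xyz": [0.2, 0, 0], "turn": 0}, {"xyz": [0, 0, 0], "turn": 0}, {"xyz": [0, 0, 0], "turn": 0}]'

```text
clock: 9.43
tool_pos: [0.5241, -0.2056, 0.0719]
eef_rot: [-1.354, 1.109, 1.354]
force: [0.3, -0.2, -0.5]
gripper_width: 0.0067
```

Emit:
apply_moves --targets '[{"xyz": [0.2, 0, 0], "turn": 0}, {"xyz": [0, 0, 0], "turn": 0}, {"xyz": [0, 0, 0], "turn": 0}]'

```text
clock: 9.8
tool_pos: [0.5241, -0.2056, 0.0699]
eef_rot: [-1.354, 1.109, 1.354]
force: [0.8, 0.7, -0.9]
gripper_width: 0.0066
```

Emit:
apply_moves --targets '[{"xyz": [0.2, 0, 0], "turn": 0}, {"xyz": [0, 0, 0], "turn": 0}, {"xyz": [0, 0, 0], "turn": 0}]'

```text
clock: 10.18
tool_pos: [0.5247, -0.2061, 0.0695]
eef_rot: [-1.356, 1.108, 1.353]
force: [-3.5, 2.2, 12.1]
gripper_width: 0.0068
```

Contact at TCP z 0.070 with 12 N upward, so the lower edge is on the ledge. Opening slightly, then tipping it onto the slope with the outer finger.

Emit:
apply_moves --targets '[{"xyz": [-0.1, 0, 0.2], "turn": 0}, {"xyz": [0, 0, 0.3], "turn": 0}, {"xyz": [0, 0, 0.3], "turn": 0}, {"xyz": [0, 0, 0.3], "turn": 0}]' --claw 0.75

```text
clock: 10.68
tool_pos: [0.5218, -0.1946, 0.0687]
eef_rot: [-1.354, 1.109, 1.354]
force: [1.0, -0.0, 0.1]
gripper_width: 0.0215
```

```bash
python3 look.py l7
```

```text
10.675 [ 0.5218 -0.1946  0.0687] 0.02153498162909277 [ 0.95 -0.04  0.05]
rel y -0.025825842934527686 x -0.0013995944148688525
```

View pics/l7.png

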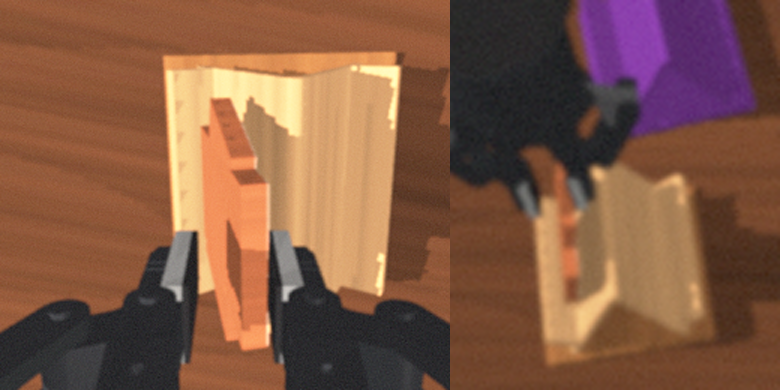

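The sherd already leans inward on the inner finger, plain back showing. Letting that finger retreat over the ridge while the outer one follows.

Emit:
apply_moves --targets '[{"xyz": [-0.6, 0, 0.4], "turn": 0}, {"xyz": [0, 0, 0.5], "turn": 0}, {"xyz": [0, 0, 0.5], "turn": 0}, {"xyz": [0, 0, 0.5], "turn": 0}, {"xyz": [0, 0, 0.3], "turn": 0}]' --claw 0.6

```text
clock: 11.4
tool_pos: [0.5175, -0.1729, 0.0749]
eef_rot: [-1.354, 1.109, 1.354]
force: [0.6, -0.6, -0.6]
gripper_width: 0.0344
```

```bash
python3 look.py l8
```

```text
11.4 [ 0.5175 -0.1729  0.0749] 0.03441624713202016 [ 0.63 -0.56 -0.56]
rel y -0.003705930889644655 x -0.0012786501002239581
```

View pics/l8.png

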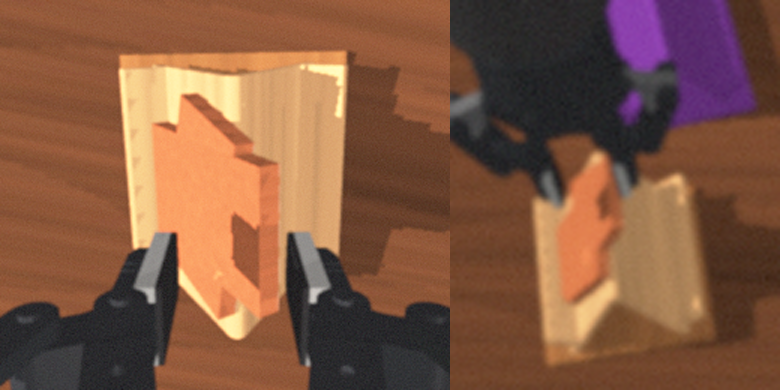

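The sherd leans on the far slope, plain clay side up at (215,200), between the fingers. Opening and rising.

Emit:
apply_moves --targets '[{"xyz": [0, 0, 0.3], "turn": 0}, {"xyz": [-2, 0, 0], "turn": 0}, {"xyz": [-4, 0, 0], "turn": 0}, {"xyz": [-6, 0, 0], "turn": 0}, {"xyz": [-5, 0, 0], "turn": 0}]' --claw 0.4

```text
clock: 12.12
tool_pos: [0.5171, -0.1705, 0.2472]
eef_rot: [-1.355, 1.108, 1.353]
force: [1.2, -0.3, -0.9]
gripper_width: 0.0512
```

```bash
python3 look.py l9
python3 - <<'E'
from h import *
cv2.imwrite("pics/w9.png",robot.get_image("wrist")[:,:,::-1])
b=robot.get_image("scene")[:,:,::-1];cv2.imwrite("pics/s9.png",cv2.resize(b[160:260,140:240],(500,500),interpolation=2))
E
```

```text
12.125 [ 0.5171 -0.1705  0.2472] 0.0511866086096972 [ 1.18 -0.34 -0.89]
rel y -0.0012400362645647088 x -0.0011996653504149646
```

View pics/w9.png

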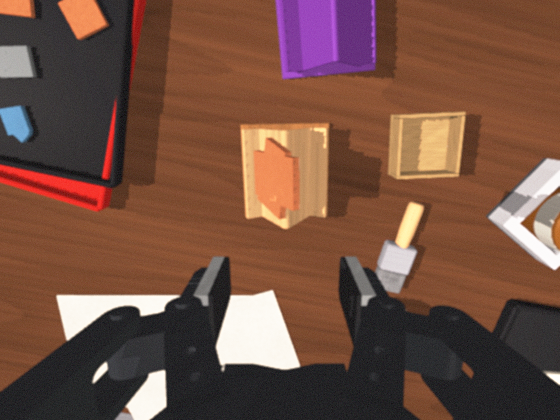

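View pics/s9.png

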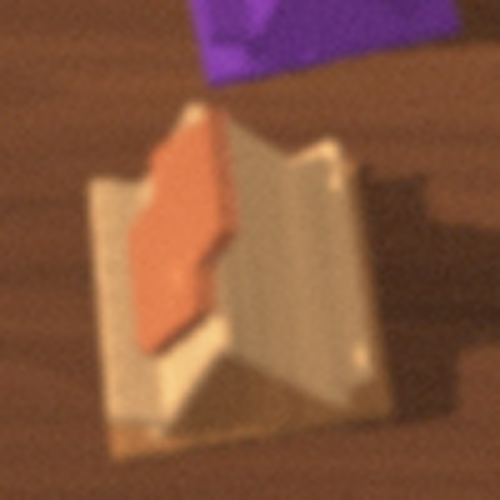

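Run:
```python
from h import *
W=cam("wrist");im=cv2.imread("pics/w9.png")
u=np.array([.98,.2,0]);v=np.array([-.2,.98,0]);o=np.array([.518,-.169,0])
k=5;x0,y0=230,110;c=cv2.resize(im[y0:y0+125,x0:x0+115],None,fx=k,fy=k,interpolation=2)
for x in(-.027,.027):
  for y,z in((.007,.1022),(-.038,.0243)):
    q=proj(W,o+x*u+y*v+[0,0,z]);cv2.drawMarker(c,tuple(int(i) for i in (q-[x0,y0])*k),(0,255,0),0,14)
cv2.imwrite("pics/w9c.png",c)
```

```text
(no output)
```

View pics/w9c.png

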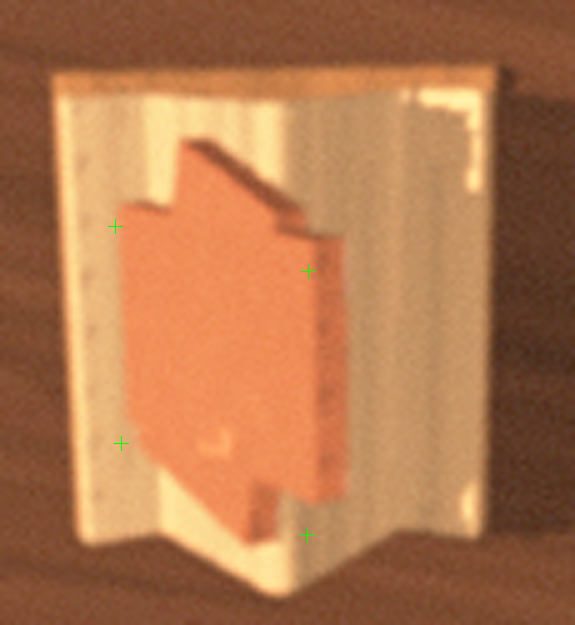

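The sherd is seated: its back-face corners lie within about 1.5 to 6 mm of the predicted seated ones, shifted only along the ridge, and the face widths match at 193 px. Now to the bottle.

Emit:
apply_moves --targets '[{"xyz": [0, -0.95, 5.6], "turn": 0}, {"xyz": [0, -0.95, 5.6], "turn": 0}, {"xyz": [0, -0.95, 5.6], "turn": 0}, {"xyz": [0, -0.95, 5.6], "turn": 0}, {"xyz": [0, -0.95, 5.6], "turn": 0}]' --claw 0

```text
clock: 12.95
tool_pos: [0.5073, 0.115, 0.2435]
eef_rot: [-1.353, 1.111, 1.355]
force: [0.2, 0.5, 0.4]
gripper_width: 0.0855
```

Emit:
apply_moves --targets '[{"xyz": [0, -0.95, 5.6], "turn": 0}, {"xyz": [0, 0, 0], "turn": 0}, {"xyz": [0, 0, 0], "turn": 0}]'

```text
clock: 13.32
tool_pos: [0.5059, 0.1701, 0.2435]
eef_rot: [-1.354, 1.111, 1.356]
force: [-0.4, -0.6, -0.2]
gripper_width: 0.0854
```

Run:
```python
from h import *
s=robot.read_state();print(s["tool_pos"],s["joints"].round(2));W=cam("wrist",s);np.save("w10.npy",W[1])
im=robot.get_image("wrist")[:,:,::-1];cv2.imwrite("pics/w10.png",im);s=robot.read_state();print(s["tool_pos"])
for z,p in((.136,[.507,.171,.136]),): print(proj(W,p))
```

```text
[0.50594061 0.17011998 0.24354395] [ 0.69  0.1  -0.23 -0.   -1.25 -2.06]
[0.50618171 0.16958224 0.24390305]
[284.25680783 201.18650437]
```

View pics/w10.png

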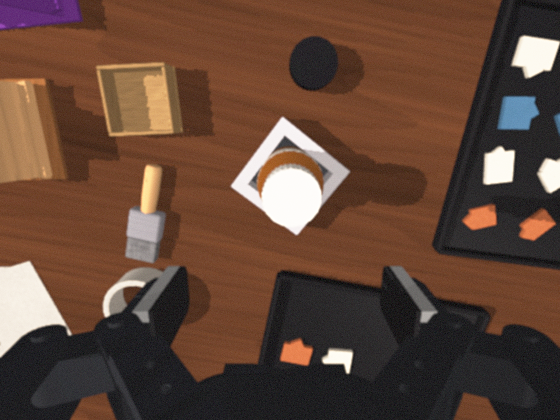

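Run:
```python
from h import *
W=(robot.camera_params("wrist"),np.load("w10.npy"));im=cv2.imread("pics/w10.png")
x0,y0=250,150;r=im[y0:y0+85,x0:x0+85]
m=(r.min(2)>225).astype(np.uint8);c=cv2.resize(r,None,fx=6,fy=6,interpolation=2)
cs=max(cv2.findContours(m,0,1)[0],key=cv2.contourArea);e=cv2.fitEllipse(cs);print(e)
cv2.ellipse(c,((e[0][0]*6+3,e[0][1]*6+3),(e[1][0]*6,e[1][1]*6),e[2]),(0,255,0),1)
cv2.imwrite("pics/w10c.png",c);print(onz(W,e[0][0]+x0,e[0][1]+y0,.136))
```

```text
((38.56821060180664, 48.083614349365234), (57.96466827392578, 66.54090118408203), 102.72265625)
[0.50344169 0.17420496 0.136     ]
```

View pics/w10c.png

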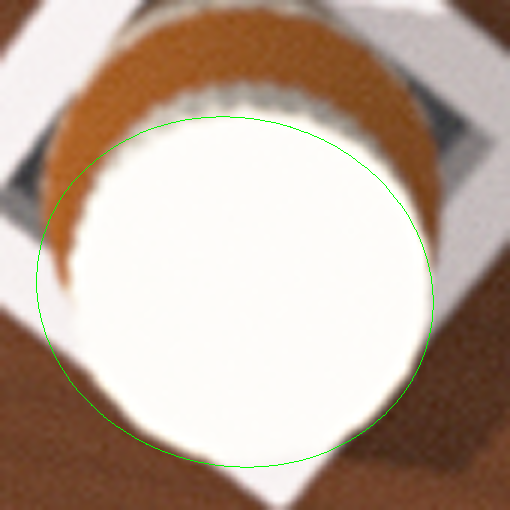

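Run:
```python
from h import *
W=(robot.camera_params("wrist"),np.load("w10.npy"))
p=onz(W,250+251/6,150+286/6,.136);print(p)
s=robot.read_state();M=R.from_rotvec(s["eef_rot"]).as_matrix();print(M.T@(p+[0,0,-.034]-s["tool_pos"]))
# cross-check scene: cap top from block-free edges
im=cv2.imread("pics/scene0.png");T=cam("scene");print("scene pred",proj(T,p),"top pred",proj(cam("top"),p))
for a in np.linspace(0,6.28,5)[:4]: print(proj(T,p+.0265*np.array([np.cos(a),np.sin(a),0])).round(1),proj(cam("top"),p+.0265*np.array([np.cos(a),np.sin(a),0])).round(1))
```

```text
[0.50249038 0.17698131 0.136     ]
[0.14190016 0.00191476 0.00809477]
scene pred [368.48519528 180.3670758 ] top pred [173.57777199 205.6170733 ]
[369.6 192.8] [174.  190.2]
[383.3 180.6] [158.1 205.6]
[367.4 168.3] [173.1 221.1]
[353.7 180.1] [189.1 205.7]
```

The cap-top disc centre is at wrist pixel (292,198) with a diameter of 60 px (61 expected). It reads y=0.177 in the wrist view, about 0.1755 in scene and 0.174 in top, so I take (0.502, 0.1755). Descending around it.

Emit:
apply_moves --targets '[{"xyz": [3, 0.3, 0.6], "turn": 0}, {"xyz": [4, 0, 0], "turn": 0}, {"xyz": [3, 0, 0], "turn": 0}, {"xyz": [0, 0, 0], "turn": 0}, {"xyz": [0, 0, 0], "turn": 0}]'

```text
clock: 14.0
tool_pos: [0.5034, 0.1751, 0.1461]
eef_rot: [-1.354, 1.108, 1.352]
force: [-0.2, -0.5, -0.3]
gripper_width: 0.0858
```

```bash
cat > look2.py <<'E'
import sys
from h import *
s=robot.read_state();print(s["clock"],s["tool_pos"].round(4),s["gripper_width"],s["force"].round(2),s["wrist_torque"].round(2),s["joints"].round(2))
a=robot.get_image("wrist")[:,:,::-1];b=robot.get_image("scene")[:,:,::-1]
a=cv2.resize(a[80:340,130:430],(450,390),interpolation=2);b=cv2.resize(b[130:260,310:420],(330,390),interpolation=2)
cv2.imwrite(f"pics/{sys.argv[1]}.png",np.hstack([a,b]))
E
python3 look2.py m1
```

```text
14.0 [0.5034 0.1751 0.1461] 0.08576934728616127 [-0.17 -0.51 -0.3 ] [0.02 0.   0.04] [ 0.7   0.17 -0.38  0.   -1.02 -2.08]
```

View pics/m1.png

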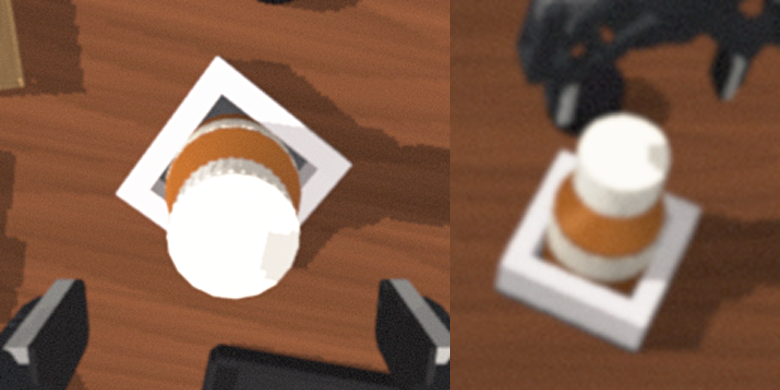

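Run:
```python
from h import *
s=robot.read_state();W=cam("wrist",s)
p=onz(W,130+233.5/1.5,80+232/1.5,.136);M=R.from_rotvec(s["eef_rot"]).as_matrix();print(p,M.T@(p-s["tool_pos"]))
```

```text
[0.50085297 0.17692946 0.136     ] [0.01050256 0.00235061 0.00169344]
```

Emit:
apply_moves --targets '[{"xyz": [2, 0.2, 0.1], "turn": 0}, {"xyz": [2, 0, 0], "turn": 0}, {"xyz": [1.2, 0, 0], "turn": 0}, {"xyz": [0, 0, 0], "turn": 0}]'

```text
clock: 14.6
tool_pos: [0.5003, 0.176, 0.0928]
eef_rot: [-1.354, 1.109, 1.354]
force: [-0.9, -0.3, -0.7]
gripper_width: 0.0852
```

```bash
python3 look2.py m2
```

```text
14.6 [0.5003 0.176  0.0928] 0.08519917275923791 [-0.92 -0.34 -0.66] [-0.02 -0.02 -0.03] [ 0.71  0.22 -0.45  0.   -0.9  -2.08]
```

View pics/m2.png

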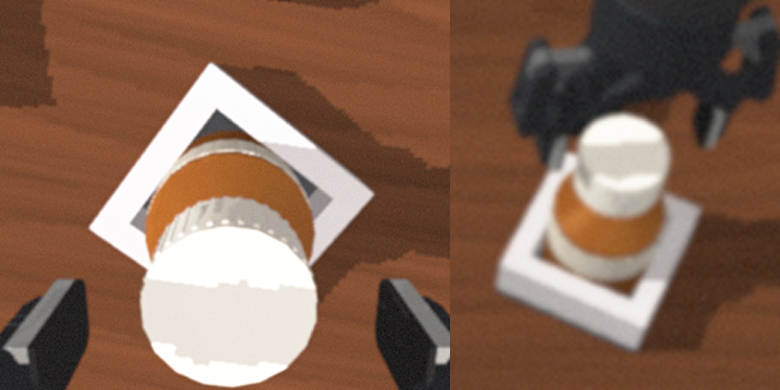

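Run:
```python
from h import *
s=robot.read_state();W=cam("wrist",s)
p=onz(W,130+228.5/1.5,80+305/1.5,.136);M=R.from_rotvec(s["eef_rot"]).as_matrix();print(p,M.T@(p-s["tool_pos"]))
```

```text
[0.5024915  0.17676825 0.136     ] [-4.22768650e-02 -1.65201586e-03  9.81545978e-06]
```

Emit:
apply_moves --targets '[{"xyz": [0, -0.1, 0], "turn": 0}, {"xyz": [0, 0, 0], "turn": 0}, {"xyz": [0, 0, 0], "turn": 0}, {"xyz": [0, 0, 0], "turn": 0}]' --claw 1 --force 30

```text
clock: 15.2
tool_pos: [0.5018, 0.1764, 0.0935]
eef_rot: [-1.354, 1.108, 1.353]
force: [0.7, -2.2, 4.4]
gripper_width: 0.0518
```

```bash
python3 look2.py m3
```

```text
15.2 [0.5018 0.1764 0.0935] 0.05180378827990275 [ 0.7  -2.23  4.44] [-0.62 -0.15 -0.05] [ 0.71  0.22 -0.45  0.   -0.9  -2.08]
```

View pics/m3.png

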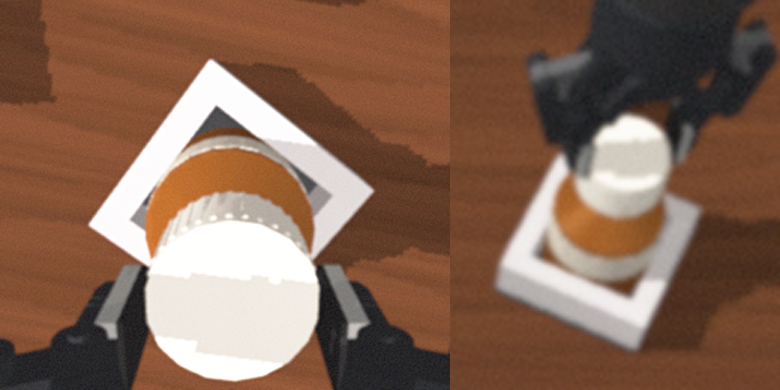

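The pads are on both sides of the cap at (135,300) and (335,300), opening 52 mm. Gripping firmly and pressing down.

Emit:
apply_moves --targets '[{"xyz": [0, 0, 0], "turn": 0}, {"xyz": [0, 0, 0], "turn": 0}, {"xyz": [0.2, 0, 0], "turn": 0}, {"xyz": [0.2, 0, 0], "turn": 0}, {"xyz": [0.1, 0, 0], "turn": 0}]' --force 80

```text
clock: 15.92
tool_pos: [0.5018, 0.1764, 0.0884]
eef_rot: [-1.354, 1.108, 1.353]
force: [-0.9, -1.1, 9.4]
gripper_width: 0.0494
```

Emit:
apply_moves --targets '[{"xyz": [0.1, 0, 0], "turn": 0}, {"xyz": [0, 0, 0], "turn": 0}]'

```text
clock: 16.18
tool_pos: [0.5018, 0.1764, 0.0875]
eef_rot: [-1.355, 1.108, 1.353]
force: [-0.9, -2.5, 8.9]
gripper_width: 0.0493
```

Emit:
apply_moves --targets '[{"xyz": [0.1, 0, 0], "turn": 0}, {"xyz": [0, 0, 0], "turn": 0}]'

```text
clock: 16.42
tool_pos: [0.5018, 0.1765, 0.0873]
eef_rot: [-1.355, 1.107, 1.353]
force: [-4.6, -2.3, 16.1]
gripper_width: 0.0493
```

It has bottomed (16 N). Twisting anticlockwise: tool x points down, so the turn is negative.

Emit:
apply_moves --targets '[{"xyz": [0, 0, 0], "turn": -6}, {"xyz": [0, 0, 0], "turn": -8}, {"xyz": [0, 0, 0], "turn": -8}, {"xyz": [0, 0, 0], "turn": -8}]'

```text
clock: 16.92
tool_pos: [0.5024, 0.1769, 0.0874]
eef_rot: [-1.722, 0.77, 1.719]
force: [-2.9, -0.7, 14.2]
gripper_width: 0.0488
```

```bash
python3 look2.py m4
```

```text
16.925 [0.5024 0.1769 0.0874] 0.04876037562054242 [-2.94 -0.66 14.23] [-0.36  0.81 -0.09] [ 0.71  0.23 -0.46  0.   -0.88 -1.55]
```

View pics/m4.png

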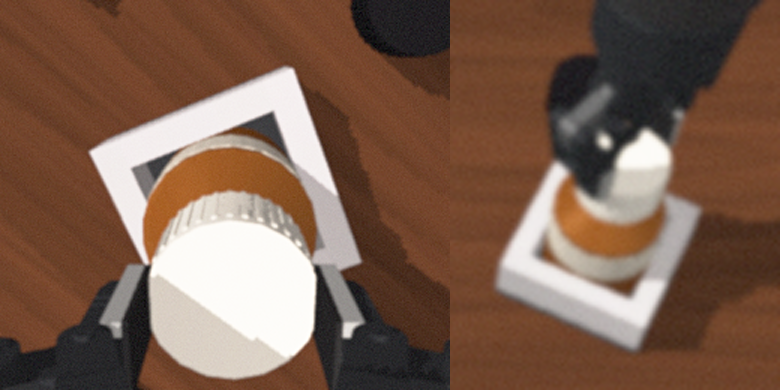

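Wrist torque about vertical is only 0.09 N m, so the cap turns with the pads and isn't slipping. Continuing to about 77°.

Emit:
apply_moves --targets '[{"xyz": [0, 0, 0], "turn": -9}, {"xyz": [0, 0, 0], "turn": -9}, {"xyz": [0, 0, 0], "turn": -9}, {"xyz": [0, 0, 0], "turn": -9}, {"xyz": [0, 0, 0], "turn": -9}]'

```text
clock: 17.65
tool_pos: [0.5023, 0.1769, 0.0874]
eef_rot: [-2.194, 0.062, 2.189]
force: [-1.0, -2.8, 14.1]
gripper_width: 0.0495
```

Emit:
apply_moves --targets '[{"xyz": [0, 0, 0], "turn": -3}, {"xyz": [0, 0, 0], "turn": 0}]'

```text
clock: 17.9
tool_pos: [0.5024, 0.1767, 0.0874]
eef_rot: [-2.219, 0.01, 2.214]
force: [-1.5, -2.0, 13.6]
gripper_width: 0.0496
```

```bash
python3 look2.py m5
```

```text
17.9 [0.5024 0.1767 0.0874] 0.04956496637262096 [-1.52 -2.   13.63] [-0.8   0.49  0.07] [ 0.71  0.23 -0.46  0.   -0.88 -0.72]
```

Turned 78° with no stop torque. Lifting slowly first to see whether it is free.

Emit:
apply_moves --targets '[{"xyz": [-0.4, 0, 0], "turn": 0}, {"xyz": [-0.4, 0, 0], "turn": 0}, {"xyz": [-0.2, 0, 0], "turn": 0}, {"xyz": [0, 0, 0], "turn": 0}]'

```text
clock: 18.5
tool_pos: [0.5018, 0.1766, 0.0961]
eef_rot: [-2.217, 0.012, 2.215]
force: [4.3, -1.9, 4.0]
gripper_width: 0.0493
```

Emit:
apply_moves --targets '[{"xyz": [-0.4, 0, 0], "turn": 0}, {"xyz": [0, 0, 0], "turn": 0}]'

```text
clock: 18.75
tool_pos: [0.5012, 0.1762, 0.0997]
eef_rot: [-2.216, 0.013, 2.216]
force: [3.6, -2.0, 0.8]
gripper_width: 0.0493
```

No downward pull (+0.8 N) above the locked height, so the cap is free. Lifting straight up.

Emit:
apply_moves --targets '[{"xyz": [-1.5, 0, 0], "turn": 0}, {"xyz": [-2, 0, 0], "turn": 0}, {"xyz": [-2, 0, 0], "turn": 0}, {"xyz": [-1.5, 0, 0], "turn": 0}, {"xyz": [0, 0, 0], "turn": 0}]'

```text
clock: 19.38
tool_pos: [0.5013, 0.1767, 0.1705]
eef_rot: [-2.216, 0.011, 2.215]
force: [-0.1, -0.1, -1.8]
gripper_width: 0.0494
```

Emit:
apply_moves --targets '[{"xyz": [0, 0, 0], "turn": 0}, {"xyz": [0, 0, 0], "turn": 0}, {"xyz": [0, 0, 0], "turn": 0}]'

```text
clock: 19.75
tool_pos: [0.5011, 0.1762, 0.1693]
eef_rot: [-2.215, 0.013, 2.217]
force: [0.9, 0.2, -0.7]
gripper_width: 0.0493
```

```bash
python3 look2.py m6
python3 - <<'E'
from h import *
b=robot.get_image("scene")[:,:,::-1];cv2.imwrite("pics/s_end.png",cv2.resize(b[80:360,110:430],(800,700))[:600])
cv2.imwrite("pics/t_end.png",robot.get_image("top")[:,:,::-1])
print(proj(cam("scene"),[.502,.1765,.195]))
E
```

```text
19.75 [0.5011 0.1762 0.1693] 0.04929634949358601 [ 0.87  0.18 -0.7 ] [0.02 0.   0.02] [ 0.71  0.15 -0.35 -0.   -1.08 -0.72]
[373.66791966 160.5522864 ]
```

View pics/m6.png

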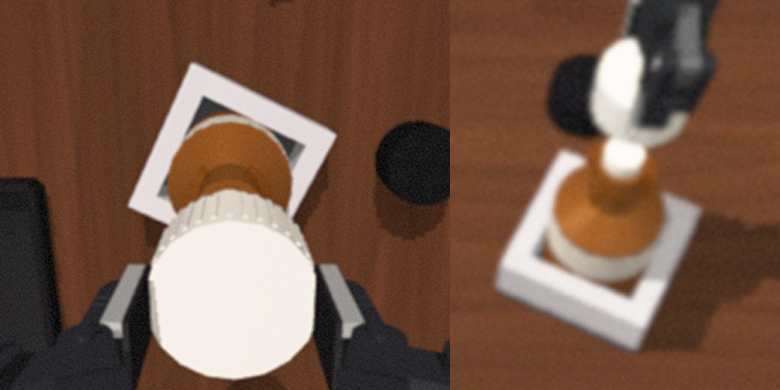

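View pics/s_end.png

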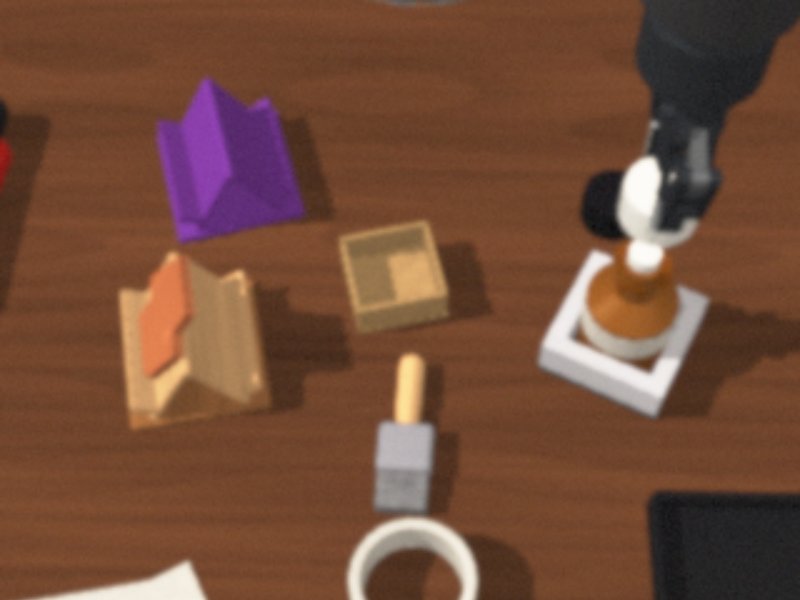

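View pics/t_end.png

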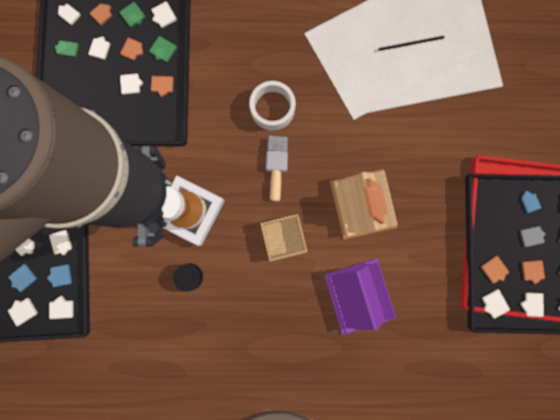

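The cap hangs upright in the pads at scene (650,200), clear above the bared neck at (645,258). The sherd is still on the rest, and the box, brush and tape are at their start pixels in the top view. Handing in.

```bash
python3 -c "
from bench import robot
print(robot.sign_off())"
```

```text
the job is handed in; nothing more can be done
None
```

I handed the job in at about 20 s with both parts done. Sign-off gave no verdict, so what follows rests on my own checks.

- **Sherd:** I tipped it upright with the gripper, lifted it over the ridge and set its edge on the far (-y) ledge. I then tipped it onto the slope, plain back showing, and let go. The corner check after release puts it in the seated pose, shifted about 1.5–6 mm along the ridge. The last scene picture shows it still there.
- **Cap:** I pressed it to the bottom (about 6–7 mm, 14–16 N) and turned it about 78° anticlockwise while holding it down. It lifted without any pull. By the TCP height it is now about 70 mm above the mouth, and it looks upright, centred and steady in an 80 N grip.
- **Bystanders:** Tape, brush and finds box are at their start pixels in the top view.

**Problems on the way:**
- My first try at the sherd skimmed over its top, because half-open finger tips sit about 18 mm above the TCP (the text gives 13 mm when fully open). The sherd did not move, and I came in lower.
- The three cameras disagreed by about 3 mm on the cap's y position. A closer wrist view before gripping settled it.

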